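# Re-index the lantern stand towards the mirror

### The arm

A 6-joint arm with a two-finger parallel gripper is mounted at the origin on the work surface. World frame = base frame: x ahead of the robot, y to its left, z up, the work surface at z = 0. Lengths are in mm, angles in rad, forces in N, time in s.
With the tool pointing down it reaches from about 350 to 775 mm from the base axis. Payload 7.3 kg.
Tool frame: the origin (TCP) lies between the finger pads; the fingertips stand tcp_to_tips ahead of it and the grasp point (between the pads) lies 5 mm behind it (tcp_to_tips is the distance from the TCP to the fingertips, in mm); z points along the fingers, x is the direction in which the jaws open and shut, and the axes are right-handed (so a half turn about z gives the same grasp; the last joint's range is limited). The gripper opens to 92 mm and grips with 3 to 60 N. Pads are 19 mm wide; open, the fingers measure 130 mm over their backs; the gripper's body (75 mm by 190 mm) begins 47 mm behind the grasp point.
Start: joints at [-1.319, 0.342, 1.524, -0, 1.275, -0.146], TCP at [203.404, -484.018, 210.541] pointing down, gripper open.
Joint ranges: [-2.53, 2.53], [-0.77, 2.02], [0.04, 2.7], [-1, 4.14], [0.28, 2.66], [-3.11, 3.11]. Speed limits (rad/s): [2.57, 2.57, 3.14, 3.14, 3.14, 3.14].

### API

Orientations are given as [roll, pitch, yaw] about the fixed x, y, z axes, in that order (R = Rz(yaw) Ry(pitch) Rx(roll)).
In Python, from plant import * gives the robot as it stands.
- The arm moves only by the tool drive_tool, never from a script. Its argument "deltas" is a list of rows, each an object of numbers: "hand": the gripper's target within -1 to 1 (shut at 1, half-way at 0, fully open at -1); "tx", "ty", "tz": the shift along the tool's x, y, z each as a share of 4 cm, from -1 to 1; "wx", "wy", "wz": the turn, a rotation vector about the tool's x, y, z each as a share of 5 degrees, from -1 to 1. In form: [{"hand": .., "tx": .., "ty": .., "tz": .., "wx": .., "wy": .., "wz": ..}, ...]. A call has 1 to 20 rows; each row shifts and turns the commanded pose from where the row before left it, along the tool's axes as they then stand; what a row does not reach is not made up. A row lasts 1/12 s, in which the tool goes at most 41.7 mm and 7.16 degrees, less where a joint would pass 70% of its speed; a pose out of reach is approached as far as the arm can. A call with a number of a shift or a turn outside -1 to 1 is refused whole. A call with a gripper value outside its range is refused whole. The fingers move at their own pace and stop on an object; the grip force is fixed at half the most. Time passes only in rows, so rows that do not move let the fingers close. It gives the time, the measured TCP pose, the force and the opening at its end, in the units of the state.
- get_obs(): the state, without advancing time (a new reading comes with each control period).
- capture(name): name is "scene" or "top" or "wrist"; returns the picture (400x640x3 uint8, red, green, blue); there is no depth.
- camera_model(name): a dict with "fx", "fy", "cx", "cy" (pixels), "rvec" (rotation vector, rad) and "tvec" (3), from world to camera coordinates, as OpenCV has them. Camera axes: x right, y down, z forward; pixel columns grow to the right and rows downward; lengths in mm; the calibration is good to about 2 mm. A picture is of the moment at which its call begins: read the wrist's pose just before it. camera_model takes no time and is no camera call; for the wrist camera it gives the pose at the moment of the call.
- close_job(): hands the job in, once; it reports no verdict.
The state is a dict: "time": time; "joint_positions": joint angles; "dq": joint speeds; "tau": joint torques, N m; "tool_pos": TCP position; "tcp_rot": TCP orientation; "contact_force": force on the tool from outside, world axes, zero at the start; "moment": the same for the moment, N m; "grip_width": finger opening in mm.
Only numpy, scipy, OpenCV 4.12 (cv2) and the standard library are available. Lean on these libraries where they do the work, as an engineer would, in place of code of your own. Each camera call takes 0.05 s, during which the arm holds its last target.

### The job

Swing the lantern on its swivel stand round so that its window points to the side where the little mirror stands: pull the stand's black spring knob up, turn the drum that way to the next hole, feel for the hole with the pin, and let the pin spring fully home. Never force the pin sideways against the ring, let go of everything, and leave the mirror, jar, mug and battery caddy as they are.

Things in the scene. Friction and masses are not known exactly. Their poses are not given: they have to be found in the camera images.
- stand: swivel stand: fixed dark steel foot on the tray, 264 mm across. Origin on the vertical turning axis at the foot's underside; z up; x axis = where the lantern's window points at turntable = 0. An aluminium drum, 250 mm across, turns on it; its flat top is 46 mm above this origin.
- window (a point): middle of the window of the green lantern fixed on the drum, on its face 68 mm from the turning axis, opposite the knob. The lantern is 74 mm across, its own axis 38 mm off the turning axis; its top is 114 mm above the drum's top, the wire handle 122 mm.
- knob (a point): centre of the black round knob on the index pin, 28 mm across, 26 mm high, axis vertical, 105 mm from the turning axis opposite the window (at the stand's -x side at turntable = 0), 27 mm above the drum's top with the pin home. It moves with both joints. Under it a collar 18 mm across, 10 mm high; else clear all round.
- turntable (a joint): angle of drum, lantern and knob, rad, counter-clockwise from above positive (window to the stand's +y side, knob to its -y side); stops at 1.2 each way; 0.1 N m friction, stays where left. Starts within 0.01 of 0, pin down in a wide middle slot. One snug hole each side, hidden under the drum, somewhere between 0.59 and 1.05 (or -0.59 and -1.05): it differs every time.
- plunger (a joint): lift of pin and knob, m: 0 home in slot or hole, 0.012 pin on the solid ring (anywhere past 0.5 rad either way, but for the hole), 0.016 its stop. Spring: 6 N down at 0, 12 N at 0.016. Pin 10 mm thick, flat end; holes 12.6 mm wide, 12 mm deep: a loose pin (3 N to slide) passing over one drops in. The ring sits in rubber, yielding 3 N/mm to a pin pushed sideways; over 25 N is forcing it.
- mirror_mid (a point): centre of the round mirror, 112 mm across, 90 mm above its white foot's underside; loose on the tray beyond the stand, on the stand's +y or -y side, the glass jar on the other.
- jar_mid (a point): centre of the loose glass jar, 72 mm across, 100 mm high.
- mug_mid (a point): centre of the loose plastic mug, 74 mm across, 85 mm high.
- caddy_mid (a point): centre of the loose grey battery caddy, 130 x 85 x 55 mm, batteries lying on top.
Things that resemble listed ones, but are neither listed nor needed, are in the scene too. Leave any red look-alike of the part that bears mirror_mid alone.

How it is judged:
By the outcome, as a careful person would: the job done as asked, in the order asked, and still so for the second after the job is handed in, with the robot touching nothing.
It also fails if it takes over 48 s, if anything falls off the work surface, if the arm or the gripper's body presses on something with over 40 N, if the wrist force passes 120 N, or if a joint passes its speed limit or range.

## Working session

There is one attempt and no reset: what is moved stays moved. The work goes in short steps, Python scripts to look and compute and a tool call to move; the robot and the scene stay as the last step left them, time stands still between calls to the robot, and variables do not carry over. Pictures are saved under pics/ and viewed, and the job is handed in when it is done.

Besides the shell and the picture viewer there is one more tool, called after ">>>" as name([rows], argument=value, ...), one row to a line, values as JSON. drive_tool: Moves the arm, as the interface text tells. Its arguments: {"type":"object","properties":{"deltas":{"type":"array","items":{"type":"object","properties":{"hand":{"type":"number"},"tx":{"type":"number"},"ty":{"type":"number"},"tz":{"type":"number"},"wx":{"type":"number"},"wy":{"type":"number"},"wz":{"type":"number"}}}}},"required":["deltas"]}

```bash
ls; mkdir -p pics; python3 - <<'E'
from plant import *
import cv2
print(get_obs())
for n in ["scene","top","wrist"]:
    m=camera_model(n); print(n,m)
    im=capture(n); cv2.imwrite(f"pics/{n}0.png",im[:,:,::-1])
print(get_obs()["time"])
E
```

```text
pics
{'time': 0.0, 'joint_positions': array([-1.31897959e+00,  3.42767633e-01,  1.52499653e+00, -2.11661844e-05,
        1.27542043e+00, -1.46019701e-01]), 'dq': array([-0.00124031,  0.00056116,  0.00011391, -0.00038141, -0.00212515,
        0.00080076]), 'tau': array([-3.87607565e-05, -4.31239772e+01, -2.44225395e+01,  7.15652341e-02,
        5.58597723e-02, -1.32559417e-04]), 'tool_pos': array([ 203.29403568, -483.5741777 ,  209.82883557]), 'tcp_rot': array([-3.14138105e+00,  1.57794668e-03, -1.17295354e+00]), 'contact_force': array([0.37327102, 0.56722275, 0.04840683]), 'moment': array([ 0.02430485, -0.08406648, -0.02771663]), 'grip_width': 91.67438344383419}
scene {'fx': 494.51841171301993, 'fy': 494.51841171301993, 'cx': 317.6605865158346, 'cy': 188.4385331607171, 'rvec': array([ 1.94010573,  1.69830149, -0.60923188]), 'tvec': array([-159.50585396, -371.14091395, 1664.25232672])}
top {'fx': 365.178312787527, 'fy': 365.178312787527, 'cx': 320.5647137888668, 'cy': 203.37508816580853, 'rvec': array([ 2.1307041 , -2.15201754,  0.20768598]), 'tvec': array([  92.33339864,  628.84562703, 1065.91118674])}
wrist {'fx': 290.04803462674545, 'fy': 290.04803462674545, 'cx': 321.9032276842414, 'cy': 196.3510442351245, 'rvec': array([-2.43896323,  1.62159366,  0.2043469 ]), 'tvec': array([-524.38619797,  -29.74940867,  389.11312587])}
0.15
```

View pics/scene0.png

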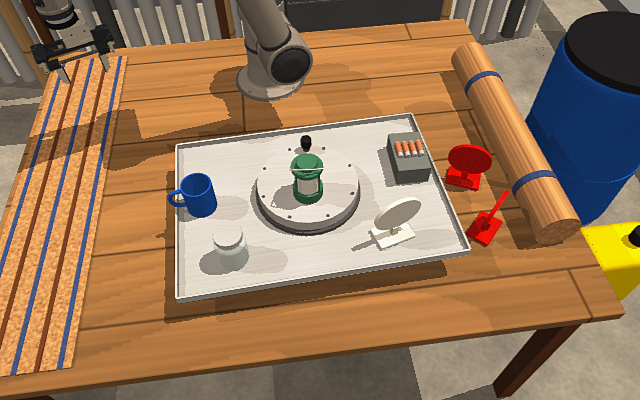

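View pics/top0.png

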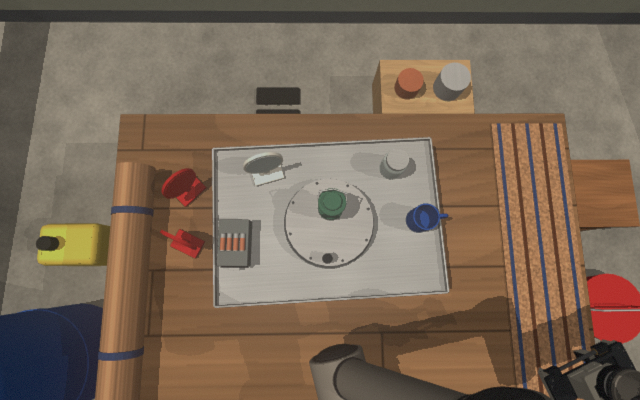

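View pics/wrist0.png

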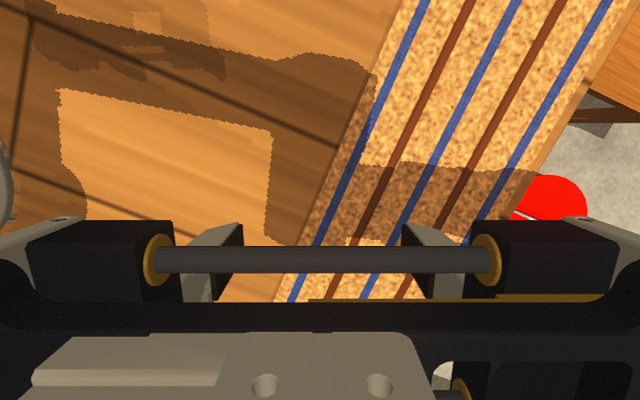

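```bash
python3 - <<'E'
from plant import *
import plant, cv2, numpy as np
print([n for n in dir(plant) if not n.startswith('_')])
try: print(tcp_to_tips)
except Exception as e: print(e)
m=camera_model("wrist");R=cv2.Rodrigues(m['rvec'])[0];c=-R.T@m['tvec'];print("wristcam world",c)
o=get_obs();from scipy.spatial.transform import Rotation as Ro
T=Ro.from_euler('xyz',o['tcp_rot']).as_matrix();print("in tool",T.T@(c-o['tool_pos']),"view dir tool",T.T@R[2])
t=cv2.imread("pics/top0.png")[140:310,200:460];s=cv2.imread("pics/scene0.png")[120:280,160:480]
cv2.imwrite("pics/topc.png",cv2.resize(t,None,fx=3,fy=3,interpolation=cv2.INTER_CUBIC))
cv2.imwrite("pics/scenec.png",cv2.resize(s,None,fx=2.5,fy=2.5,interpolation=cv2.INTER_CUBIC))
E
```

```text
['Unreachable', 'camera_model', 'capture', 'close_job', 'get_obs', 'tcp_to_tips']
14.0
wristcam world [ 264.61529644 -458.37664108  383.72301761]
in tool [   0.222802    -66.34541613 -173.69032535] view dir tool [-4.54236198e-04  2.45887798e-01  9.69298192e-01]
```

View pics/topc.png

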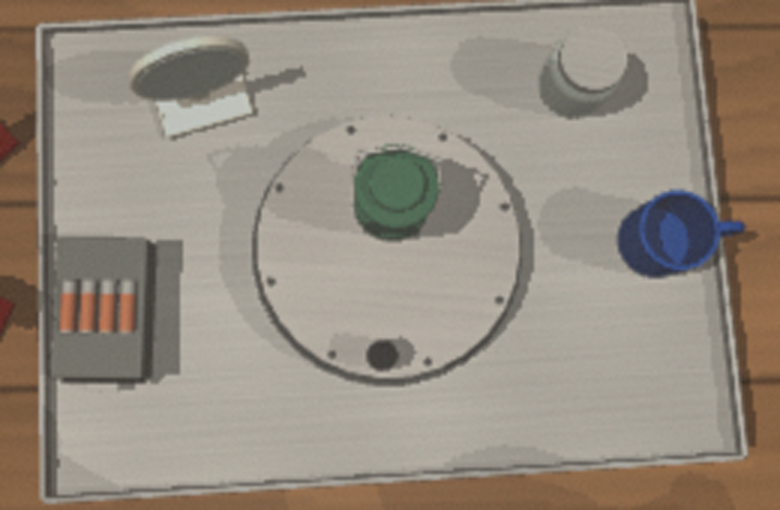

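View pics/scenec.png

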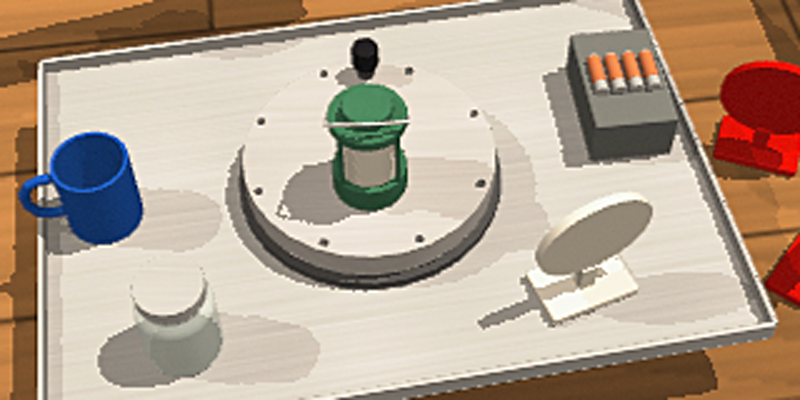

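```bash
cat > h.py <<'E'
from plant import *
import cv2, numpy as np
from scipy.spatial.transform import Rotation as Ro
def P(n):
    m=camera_model(n);K=np.array([[m['fx'],0,m['cx']],[0,m['fy'],m['cy']],[0,0,1]]);R=cv2.Rodrigues(m['rvec'])[0]
    return K,R,np.array(m['tvec'])
def tri(a,b,na="top",nb="scene"):
    Ps=[]
    for n in(na,nb):
        K,R,t=P(n);Ps.append(K@np.c_[R,t])
    X=cv2.triangulatePoints(Ps[0],Ps[1],np.float64(a).T,np.float64(b).T);return (X[:3]/X[3]).T
def plane(n,px,z):
    K,R,t=P(n);c=-R.T@t
    d=(R.T@np.linalg.inv(K)@np.c_[np.float64(px),np.ones(len(px))].T).T
    return c+d*((z-c[2])/d[:,2])[:,None]
E
python3 - <<'E'
from h import *
t=np.array([(332,354),(271,281),(279,188),(350,130),(443,137),(504,207),(499,300),(428,362)])/3+[200,140]
s=np.array([(408,71),(473,113),(481,183),(419,238),(324,242),(258,191),(261,121),(323,73)])/2.5+[160,120]
X=tri(t-0.33,s-0.3);print(X.round(1));print(X.mean(0))
zt=X[:,2].mean()
Y=plane("top",t-.33,zt);c=Y.mean(0);print("top-only",c,np.linalg.norm(Y-c,axis=1).round(1))
im=cv2.imread("pics/top0.png");k=(im[245:270,315:345].max(2)<75).astype(np.uint8)
n,l,st,ce=cv2.connectedComponentsWithStats(k);print(st,ce+[315,245])
im2=cv2.imread("pics/scene0.png");k2=(im2[125:160,290:325].max(2)<60).astype(np.uint8)
n,l,st,ce2=cv2.connectedComponentsWithStats(k2);print(st,ce2+[290,125])
E
```

```text
[[463.5 117.2 128.2]
 [531.7 174.  130. ]
 [620.2 166.8 128.9]
 [676.2  98.7 128.8]
 [668.8  10.1 129. ]
 [600.2 -47.  128.8]
 [511.9 -38.9 129.3]
 [455.2  29.  129.7]]
[565.96096846  63.73209564 129.09949692]
top-only [565.99775401  64.12921662 129.09949692] [115.7 115.7 116.5 115.7 116.1 115.8 116.3 116.1]
[[  0   0  30  25 687]
 [  8   9   9   9  63]] [[329.71615721 256.91994178]
 [327.14285714 257.87301587]]
[[   0    0   35   35 1094]
 [  11   10   10   17  130]
 [   0   24    1    1    1]] [[307.17641682 141.9095064 ]
 [305.64615385 142.70769231]
 [290.         149.        ]]
```

```bash
python3 - <<'E'
from h import *
c=np.array([566,64.]);
for z in(160,167):
  k=plane("top",[(327.14,257.87)],z)[0];d=k[:2]-c;print(z,k,np.linalg.norm(d),np.arctan2(d[1],d[0]))
print(tri([(327.14,257.87)],[(305.6,142.0)]))
k=plane("scene",[(305.6,142.7)],157)[0];d=k[:2]-c;print(k,np.linalg.norm(d))
# mirror foot, jar, mug rough at tray z 83
print(plane("top",[(200+205/3,140+110/3),(200+590/3,140+85/3),(200+665/3,140+240/3),(200+105/3,140+310/3)],90).round())
print(plane("top",[(200+400/3,140+187/3)],243).round())
E
```

```text
160 [461.80131128  72.50094593 160.        ] 104.5448842018833 3.0601889393870443
167 [461.63760359  72.77262495 167.        ] 104.7304575238054 3.0577305530335663
[[461.91778228  72.51685455 155.85846296]]
[465.47718376  72.24957387 157.        ] 100.86075576229011
[[ 706.  242.   90.]
 [ 729. -145.   90.]
 [ 571. -211.   90.]
 [ 508.  336.   90.]]
[[599.  58. 243.]]
```

>>> drive_tool([
  {"hand": -1,"tx": -0.26,"ty": -0.28},
  {"tx": -0.516,"ty": -0.567,"hand": -1},
  {"tx": -0.516,"ty": -0.567,"hand": -1},
  {"tx": -0.516,"ty": -0.567,"hand": -1},
  {"tx": -0.516,"ty": -0.567,"hand": -1},
  {"tx": -0.516,"ty": -0.567,"hand": -1},
  {"tx": -0.516,"ty": -0.567,"hand": -1},
  {"tx": -0.516,"ty": -0.567,"hand": -1},
  {"tx": -0.516,"ty": -0.567,"hand": -1},
  {"tx": -0.516,"ty": -0.567,"hand": -1},
  {"tx": -0.516,"ty": -0.567,"hand": -1},
  {"tx": -0.516,"ty": -0.567,"hand": -1},
  {"tx": -0.516,"ty": -0.567,"hand": -1},
  {"tx": -0.516,"ty": -0.567,"hand": -1},
  {"tx": -0.516,"ty": -0.567,"hand": -1},
  {"tx": -0.516,"ty": -0.567,"hand": -1},
  {"tx": -0.516,"ty": -0.567,"hand": -1},
  {"tx": -0.516,"ty": -0.567,"hand": -1},
  {"tx": -0.516,"ty": -0.567,"hand": -1},
  {"tx": -0.516,"ty": -0.567,"hand": -1},
])

```text
invalid input
```

>>> drive_tool([
  {"hand": -1,"wz": 0.5},
  {"hand": -1,"wz": 1},
  {"hand": -1,"wz": 1},
  {"hand": -1,"wz": 1},
  {"hand": -1,"wz": 1},
  {"hand": -1,"wz": 0.5},
  {"hand": -1,"wz": 0.5},
  {"hand": -1},
  {"hand": -1},
])

```text
invalid input
```

```bash
cat >> h.py <<'E'
def rel(target,yaw=None):
    o=get_obs();T=Ro.from_euler('xyz',o['tcp_rot']).as_matrix()
    d=np.array(target)-o['tool_pos'];print("t",round(o['time'],2),"pos",o['tool_pos'].round(1),"rot",o['tcp_rot'].round(4),"w",round(o['grip_width'],1),"F",o['contact_force'].round(1))
    print("tool shift units",(T.T@d/40).round(4))
    if yaw is not None: print("wz units",round(-np.degrees(yaw-o['tcp_rot'][2])/5,3))
E
python3 - <<'E'
from h import *
rel([461.7,72.5,152],-1.653)
im=capture("wrist");cv2.imwrite("pics/w1.png",im[:,:,::-1])
im=capture("top");cv2.imwrite("pics/t1.png",im[:,:,::-1])
E
```

```text
t 0.15 pos [ 203.3 -483.7  210. ] rot [-3.1414e+00  1.1000e-03 -1.1730e+00] w 92.0 F [-0.3 -0.2 -0.4]
tool shift units [-10.3149 -11.3413   1.4641]
wz units 5.5
```

View pics/w1.png

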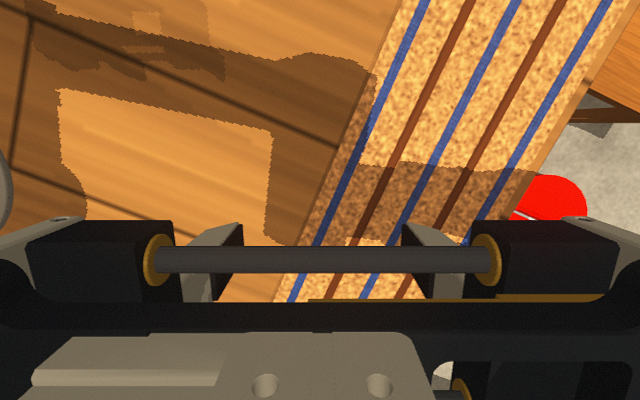

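The rows were refused, so the arm has not moved. Probably every field is required, so I'll send full rows.

>>> drive_tool([
  {"hand": -1,"tx": -0.27,"ty": -0.29,"tz": 0,"wx": 0,"wy": 0,"wz": 0},
  {"hand": -1,"tx": -0.53,"ty": -0.58,"tz": 0,"wx": 0,"wy": 0,"wz": 0},
  {"hand": -1,"tx": -0.53,"ty": -0.58,"tz": 0,"wx": 0,"wy": 0,"wz": 0},
  {"hand": -1,"tx": -0.53,"ty": -0.58,"tz": 0,"wx": 0,"wy": 0,"wz": 0},
  {"hand": -1,"tx": -0.53,"ty": -0.58,"tz": 0,"wx": 0,"wy": 0,"wz": 0},
  {"hand": -1,"tx": -0.53,"ty": -0.58,"tz": 0,"wx": 0,"wy": 0,"wz": 0},
  {"hand": -1,"tx": -0.53,"ty": -0.58,"tz": 0,"wx": 0,"wy": 0,"wz": 0},
  {"hand": -1,"tx": -0.53,"ty": -0.58,"tz": 0,"wx": 0,"wy": 0,"wz": 0},
  {"hand": -1,"tx": -0.53,"ty": -0.58,"tz": 0,"wx": 0,"wy": 0,"wz": 0},
  {"hand": -1,"tx": -0.53,"ty": -0.58,"tz": 0,"wx": 0,"wy": 0,"wz": 0},
  {"hand": -1,"tx": -0.53,"ty": -0.58,"tz": 0,"wx": 0,"wy": 0,"wz": 0},
  {"hand": -1,"tx": -0.53,"ty": -0.58,"tz": 0,"wx": 0,"wy": 0,"wz": 0},
  {"hand": -1,"tx": -0.53,"ty": -0.58,"tz": 0,"wx": 0,"wy": 0,"wz": 0},
  {"hand": -1,"tx": -0.53,"ty": -0.58,"tz": 0,"wx": 0,"wy": 0,"wz": 0},
  {"hand": -1,"tx": -0.53,"ty": -0.58,"tz": 0,"wx": 0,"wy": 0,"wz": 0},
  {"hand": -1,"tx": -0.53,"ty": -0.58,"tz": 0,"wx": 0,"wy": 0,"wz": 0},
  {"hand": -1,"tx": -0.53,"ty": -0.58,"tz": 0,"wx": 0,"wy": 0,"wz": 0},
  {"hand": -1,"tx": -0.53,"ty": -0.58,"tz": 0,"wx": 0,"wy": 0,"wz": 0},
  {"hand": -1,"tx": -0.53,"ty": -0.58,"tz": 0,"wx": 0,"wy": 0,"wz": 0},
  {"hand": -1,"tx": -0.53,"ty": -0.58,"tz": 0,"wx": 0,"wy": 0,"wz": 0},
])

```text
time: 1.92
tool_pos: [460.6, 74.2, 210.5]
tcp_rot: [-3.142, -0.0, -1.173]
contact_force: [1.5, -0.5, 0.1]
grip_width: 91.7
```

>>> drive_tool([
  {"hand": -1,"tx": 0,"ty": 0,"tz": 0,"wx": 0,"wy": 0,"wz": 0.5},
  {"hand": -1,"tx": 0,"ty": 0,"tz": 0,"wx": 0,"wy": 0,"wz": 1},
  {"hand": -1,"tx": 0,"ty": 0,"tz": 0,"wx": 0,"wy": 0,"wz": 1},
  {"hand": -1,"tx": 0,"ty": 0,"tz": 0,"wx": 0,"wy": 0,"wz": 1},
  {"hand": -1,"tx": 0,"ty": 0,"tz": 0,"wx": 0,"wy": 0,"wz": 1},
  {"hand": -1,"tx": 0,"ty": 0,"tz": 0,"wx": 0,"wy": 0,"wz": 0.5},
  {"hand": -1,"tx": 0,"ty": 0,"tz": 0,"wx": 0,"wy": 0,"wz": 0.5},
  {"hand": -1,"tx": 0,"ty": 0,"tz": 0,"wx": 0,"wy": 0,"wz": 0},
  {"hand": -1,"tx": 0,"ty": 0,"tz": 0,"wx": 0,"wy": 0,"wz": 0},
])

```text
time: 2.67
tool_pos: [460.2, 72.6, 210.5]
tcp_rot: [3.142, -0.0, -1.652]
contact_force: [0.3, 0.6, 0.5]
grip_width: 91.8
```

```bash
python3 - <<'E'
from h import *
rel([461.7,72.5,152],-1.653)
im=capture("wrist");cv2.imwrite("pics/w2.png",im[:,:,::-1])
E
```

```text
t 2.67 pos [460.2  72.6 210.5] rot [ 3.1415 -0.     -1.6517] w 91.8 F [0.3 0.6 0.5]
tool shift units [-1.4000e-03 -3.7500e-02  1.4618e+00]
wz units 0.015
```

View pics/w2.png

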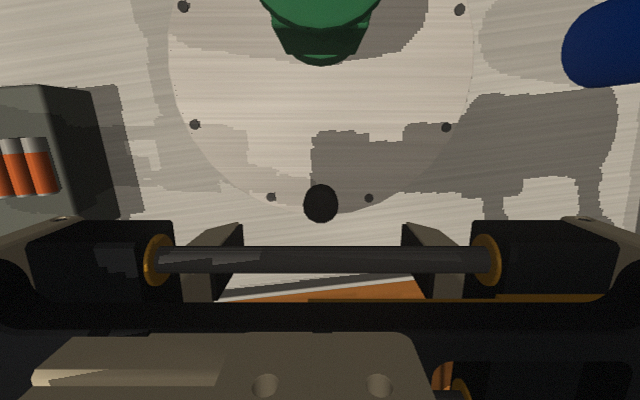

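```bash
python3 - <<'E'
from h import *
im=cv2.imread("pics/w2.png");k=(im[175:225,295:350].max(2)<50).astype(np.uint8)
n,l,st,ce=cv2.connectedComponentsWithStats(k);print(st,ce+[295,175])
i=1+st[1:,4].argmax()
print(plane("wrist",[ce[i]+[295,175]],165), plane("wrist",[(369,198),(271,197),(446,127),(194,124)],129))
E
```

```text
[[   0    0   55   50 1702]
 [   9    9   34   39 1048]] [[322.92890717 197.20387779]
 [320.49141221 203.22900763]]
[[465.47610063  73.37715847 165.        ]] [[456.8022487   30.05901098 129.        ]
 [464.96817645 118.72513962 129.        ]
 [514.20045269 -38.18582295 129.        ]
 [534.21508161 176.25130138 129.        ]]
```

>>> drive_tool([
  {"hand": -1,"tx": 0,"ty": -0.05,"tz": 0.2,"wx": 0,"wy": 0,"wz": 0},
  {"hand": -1,"tx": 0,"ty": 0,"tz": 0.3,"wx": 0,"wy": 0,"wz": 0},
  {"hand": -1,"tx": 0,"ty": 0,"tz": 0.3,"wx": 0,"wy": 0,"wz": 0},
  {"hand": -1,"tx": 0,"ty": 0,"tz": 0.3,"wx": 0,"wy": 0,"wz": 0},
  {"hand": -1,"tx": 0,"ty": 0,"tz": 0.2,"wx": 0,"wy": 0,"wz": 0},
  {"hand": -0.3,"tx": 0,"ty": 0,"tz": 0.16,"wx": 0,"wy": 0,"wz": 0},
  {"hand": 0,"tx": 0,"ty": 0,"tz": 0,"wx": 0,"wy": 0,"wz": 0},
  {"hand": 0.2,"tx": 0,"ty": 0,"tz": 0,"wx": 0,"wy": 0,"wz": 0},
  {"hand": 0.2,"tx": 0,"ty": 0,"tz": 0,"wx": 0,"wy": 0,"wz": 0},
  {"hand": 0.2,"tx": 0,"ty": 0,"tz": 0,"wx": 0,"wy": 0,"wz": 0},
  {"hand": 0.2,"tx": 0,"ty": 0,"tz": 0,"wx": 0,"wy": 0,"wz": 0},
])

```text
time: 3.63
tool_pos: [462.6, 72.4, 152.6]
tcp_rot: [-3.14, -0.0, -1.653]
contact_force: [-0.8, 0.3, -0.4]
grip_width: 56.2
```

```bash
python3 - <<'E'
from h import *
rel([462.3,72.7,152],-1.653)
im=capture("wrist");cv2.imwrite("pics/w3.png",im[:,:,::-1])
E
```

```text
t 3.63 pos [462.6  72.4 152.6] rot [-3.1404 -0.     -1.6529] w 56.2 F [-0.8  0.3 -0.4]
tool shift units [-0.0074  0.0084  0.0158]
wz units 0.002
```

View pics/w3.png

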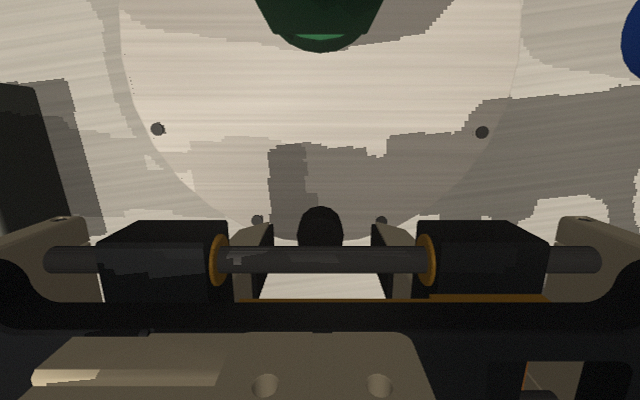

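>>> drive_tool([
  {"hand": 1,"tx": 0,"ty": 0,"tz": 0,"wx": 0,"wy": 0,"wz": 0},
  {"hand": 1,"tx": 0,"ty": 0,"tz": 0,"wx": 0,"wy": 0,"wz": 0},
  {"hand": 1,"tx": 0,"ty": 0,"tz": 0,"wx": 0,"wy": 0,"wz": 0},
  {"hand": 1,"tx": 0,"ty": 0,"tz": 0,"wx": 0,"wy": 0,"wz": 0},
  {"hand": 1,"tx": 0,"ty": 0,"tz": 0,"wx": 0,"wy": 0,"wz": 0},
  {"hand": 1,"tx": 0,"ty": 0,"tz": 0,"wx": 0,"wy": 0,"wz": 0},
  {"hand": 1,"tx": 0,"ty": 0,"tz": 0,"wx": 0,"wy": 0,"wz": 0},
  {"hand": 1,"tx": 0,"ty": 0,"tz": 0,"wx": 0,"wy": 0,"wz": 0},
])

```text
time: 4.35
tool_pos: [462.2, 72.4, 152.1]
tcp_rot: [-3.142, -0.0, -1.653]
contact_force: [-0.8, 0.7, 1.4]
grip_width: 24.6
```

>>> drive_tool([
  {"hand": 1,"tx": 0,"ty": 0,"tz": 0,"wx": 0,"wy": 0,"wz": 0},
  {"hand": 1,"tx": 0,"ty": 0,"tz": 0,"wx": 0,"wy": 0,"wz": 0},
])

```text
time: 4.52
tool_pos: [462.2, 72.4, 152.1]
tcp_rot: [-3.142, -0.0, -1.653]
contact_force: [-0.5, 1.6, 0.8]
grip_width: 24.2
```

```bash
python3 - <<'E'
from h import *
for n in("wrist","scene","top"):
  im=capture(n)[:,:,::-1]
  if n=="scene": im=cv2.resize(im[100:240,220:420],None,fx=4,fy=4,interpolation=cv2.INTER_CUBIC)
  if n=="top": im=cv2.resize(im[200:300,260:400],None,fx=5,fy=5,interpolation=cv2.INTER_CUBIC)
  cv2.imwrite(f"pics/{n}4.png",im)
E
```

```text
(no output)
```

View pics/wrist4.png

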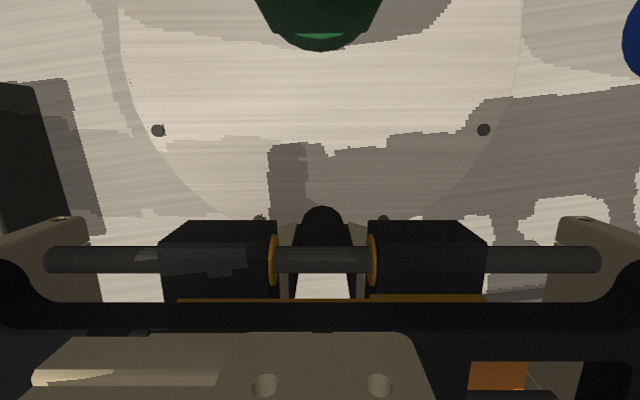

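View pics/scene4.png

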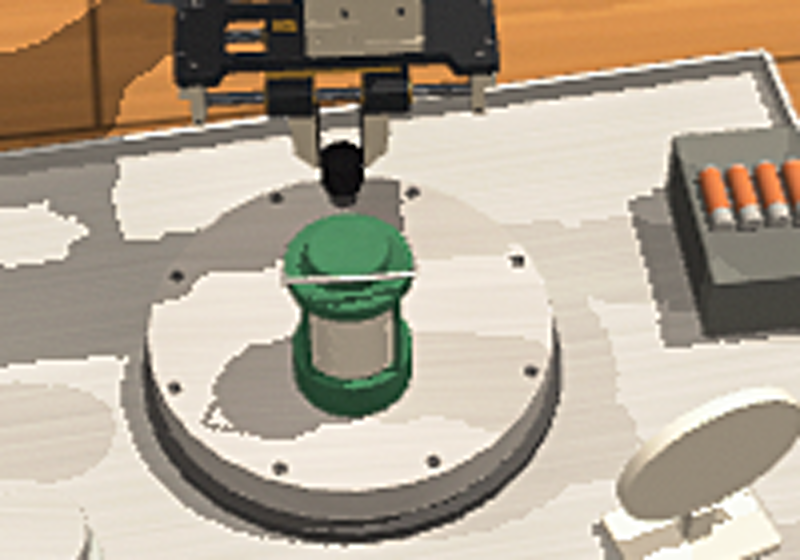

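View pics/top4.png

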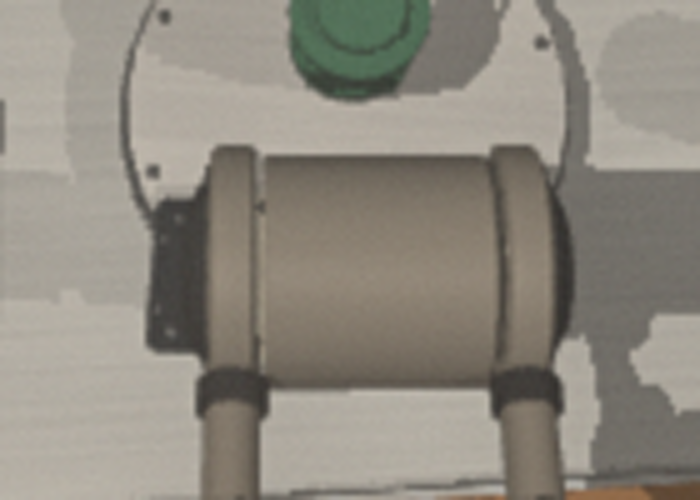

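```bash
python3 - <<'E'
from h import *
m=camera_model("scene");K,R,t=P("scene")
o=get_obs();T=Ro.from_euler('xyz',o['tcp_rot']).as_matrix()
def pr(X): return ((cv2.projectPoints(np.float64([X]),m['rvec'],t,K,None)[0].ravel()-[220,100])*4).round()
for lab,v in dict(tcp=(0,0,0),tipL=(-14,0,14),tipR=(14,0,14),tipRb=(24,0,14),bR=(14,-9.5,14),fR=(14,9.5,14)).items(): print(lab,pr(o['tool_pos']+T@np.array(v,float)))
for z in(143,156,169): print("knob",z,pr([462.3,72.7,z]),pr([461.6+14,72.7,z]))
s=capture("scene")[:,:,::-1][115:160,285:330];cv2.imwrite("pics/sc5.png",cv2.resize(s,None,fx=13,fy=13,interpolation=cv2.INTER_NEAREST))
E
```

```text
tcp [342. 172.]
tipL [365. 187.]
tipR [321. 188.]
tipRb [306. 189.]
bR [322. 199.]
fR [321. 178.]
knob 143 [343. 182.] [346. 197.]
knob 156 [343. 168.] [345. 183.]
knob 169 [342. 154.] [344. 169.]
```

View pics/sc5.png

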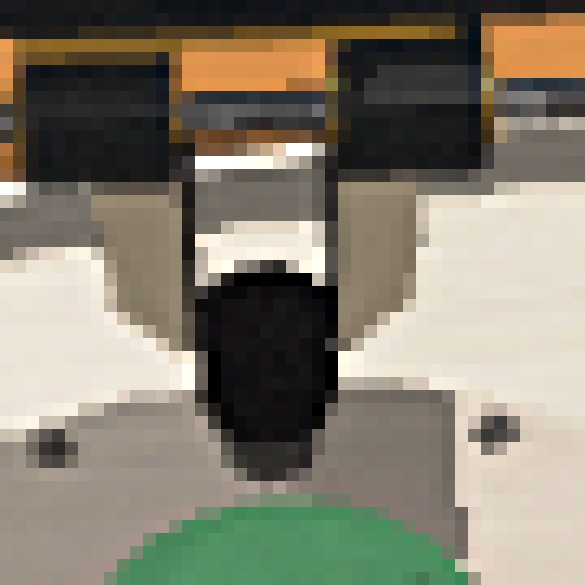

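```bash
python3 - <<'E'
from h import *
m=camera_model("wrist");K,R,t=P("wrist")
o=get_obs();T=Ro.from_euler('xyz',o['tcp_rot']).as_matrix()
def pr(X): return cv2.projectPoints(np.float64([X]),m['rvec'],t,K,None)[0].ravel().round()
for v in [(0,0,0),(-12,0,14),(12,0,14),(-12,-9.5,14),(-12,9.5,14),(-12,-9.5,-14),(-12,-9.5,-30)]: print(v,pr(o['tool_pos']+T@np.array(v,float)))
r=np.array([-.9967,.0817,0])
for z in(143,156,169):
  k=np.array([462.3,72.7,z]);print("knob",z,pr(k),"inner",pr(k-14*r),"outer",pr(k+14*r))
im=capture("wrist")[:,:,::-1][190:310,240:400];im=np.clip(im.astype(float)*3,0,255).astype(np.uint8)
cv2.imwrite("pics/w5.png",cv2.resize(im,None,fx=5,fy=5,interpolation=cv2.INTER_NEAREST))
E
```

```text
(0, 0, 0) [322. 230.]
(-12, 0, 14) [305. 223.]
(12, 0, 14) [340. 223.]
(-12, -9.5, 14) [304. 210.]
(-12, 9.5, 14) [305. 236.]
(-12, -9.5, -14) [301. 224.]
(-12, -9.5, -30) [299. 234.]
knob 143 [322. 225.] inner [322. 205.] outer [322. 245.]
knob 156 [322. 232.] inner [322. 211.] outer [322. 253.]
knob 169 [322. 241.] inner [322. 218.] outer [322. 263.]
```

View pics/w5.png

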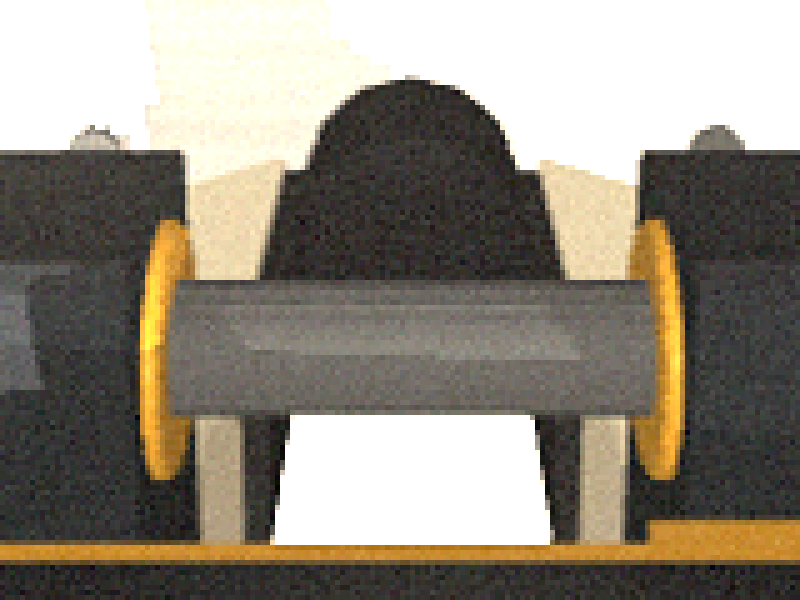

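>>> drive_tool([
  {"hand": 1,"tx": 0,"ty": 0,"tz": -0.05,"wx": 0,"wy": 0,"wz": 0},
  {"hand": 1,"tx": 0,"ty": 0,"tz": -0.05,"wx": 0,"wy": 0,"wz": 0},
  {"hand": 1,"tx": 0,"ty": 0,"tz": -0.05,"wx": 0,"wy": 0,"wz": 0},
  {"hand": 1,"tx": 0,"ty": 0,"tz": -0.05,"wx": 0,"wy": 0,"wz": 0},
  {"hand": 1,"tx": 0,"ty": 0,"tz": -0.05,"wx": 0,"wy": 0,"wz": 0},
  {"hand": 1,"tx": 0,"ty": 0,"tz": -0.05,"wx": 0,"wy": 0,"wz": 0},
  {"hand": 1,"tx": 0,"ty": 0,"tz": -0.05,"wx": 0,"wy": 0,"wz": 0},
  {"hand": 1,"tx": 0,"ty": 0,"tz": 0,"wx": 0,"wy": 0,"wz": 0},
  {"hand": 1,"tx": 0,"ty": 0,"tz": 0,"wx": 0,"wy": 0,"wz": 0},
])

```text
time: 5.52
tool_pos: [462.3, 72.4, 166.3]
tcp_rot: [-3.141, -0.0, -1.653]
contact_force: [0.8, -0.5, 1.1]
grip_width: 0.4
```

```bash
python3 - <<'E'
from h import *
rel([462.3,72.7,152],-1.653)
s=capture("scene")[:,:,::-1][115:160,285:330];cv2.imwrite("pics/sc6.png",cv2.resize(s,None,fx=13,fy=13,interpolation=cv2.INTER_NEAREST))
E
```

```text
t 5.52 pos [462.3  72.4 166.3] rot [-3.1412 -0.     -1.6529] w 0.4 F [ 0.8 -0.5  1.1]
tool shift units [-0.0077  0.0015  0.3566]
wz units 0.001
```

View pics/sc6.png

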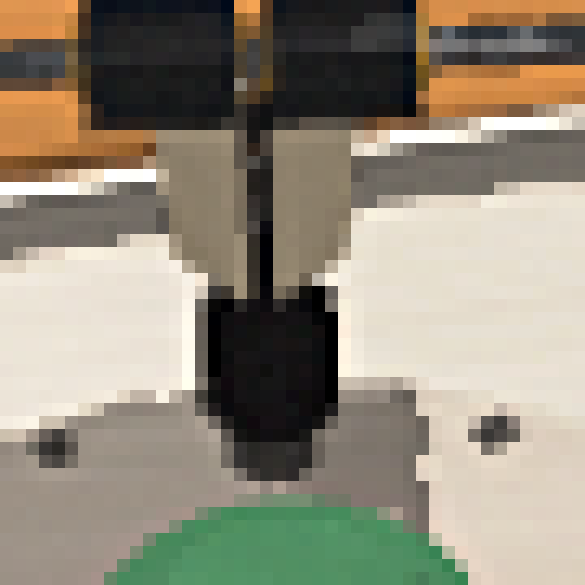

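The knob slipped out of the grip: the opening is 0.4 mm and the force is near zero. The fingertips look higher than tcp_to_tips implies, so I'll measure where they really are.

```bash
python3 - <<'E'
from h import *
im=capture("wrist")[:,:,::-1];cv2.imwrite("pics/w7full.png",im)
im=np.clip(im[190:310,240:400].astype(float)*2,0,255).astype(np.uint8)
cv2.imwrite("pics/w7.png",cv2.resize(im,None,fx=5,fy=5,interpolation=cv2.INTER_NEAREST))
im=cv2.imread("pics/wrist0.png")[190:310,160:480]
cv2.imwrite("pics/w0z.png",cv2.resize(im,None,fx=2.5,fy=2.5,interpolation=cv2.INTER_NEAREST))
E
```

```text
(no output)
```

View pics/w7.png

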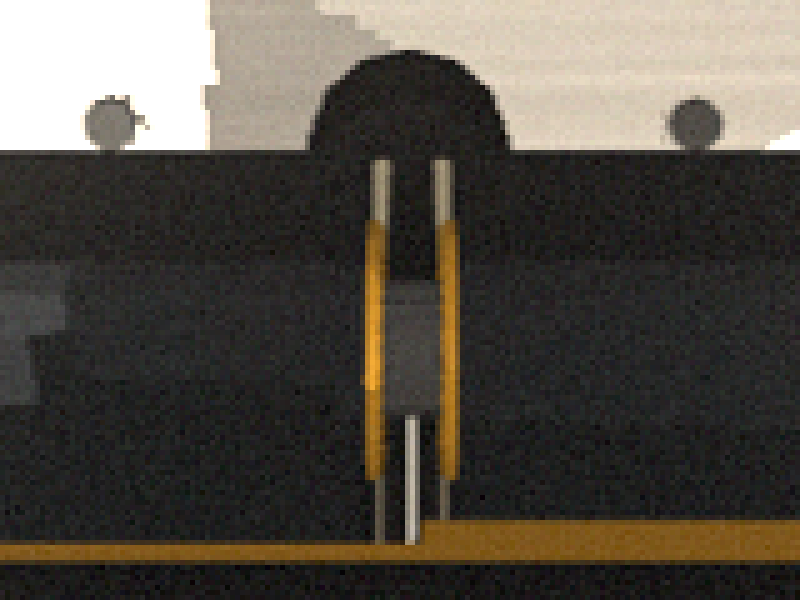

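View pics/w0z.png

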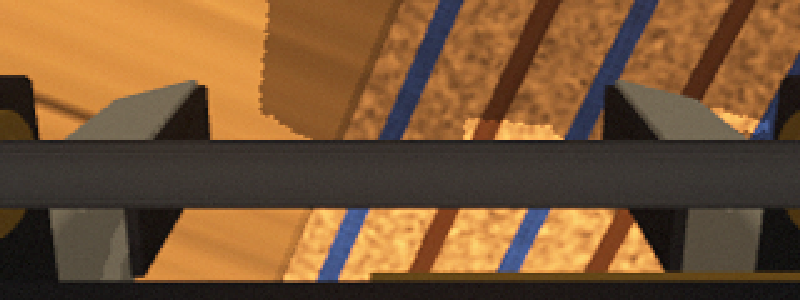

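The wrist view shows that the 92 mm gap spans 159 px, so the tips are about 15 mm behind the reported TCP. They are not 14 mm ahead of it. The scene view agrees, and the first grasp only caught the knob's top rim. I'll reopen and grip lower, at TCP z of about 130.

>>> drive_tool([
  {"hand": -0.2,"tx": 0,"ty": 0,"tz": 0,"wx": 0,"wy": 0,"wz": 0},
  {"hand": -0.2,"tx": 0,"ty": 0,"tz": 0,"wx": 0,"wy": 0,"wz": 0},
  {"hand": -0.2,"tx": 0,"ty": 0,"tz": 0,"wx": 0,"wy": 0,"wz": 0},
  {"hand": -0.2,"tx": 0,"ty": 0,"tz": 0,"wx": 0,"wy": 0,"wz": 0},
  {"hand": -0.2,"tx": 0,"ty": 0,"tz": 0,"wx": 0,"wy": 0,"wz": 0},
  {"hand": -0.2,"tx": 0,"ty": 0,"tz": 0,"wx": 0,"wy": 0,"wz": 0},
  {"hand": -0.2,"tx": 0,"ty": 0,"tz": 0,"wx": 0,"wy": 0,"wz": 0},
  {"hand": -0.2,"tx": 0,"ty": 0,"tz": 0,"wx": 0,"wy": 0,"wz": 0},
])

```text
time: 6.28
tool_pos: [462.3, 72.4, 166.1]
tcp_rot: [-3.142, -0.0, -1.653]
contact_force: [-0.0, -0.5, -0.7]
grip_width: 49.1
```

>>> drive_tool([
  {"hand": -0.2,"tx": 0,"ty": 0,"tz": 0.15,"wx": 0,"wy": 0,"wz": 0},
  {"hand": -0.2,"tx": 0,"ty": 0,"tz": 0.15,"wx": 0,"wy": 0,"wz": 0},
  {"hand": -0.2,"tx": 0,"ty": 0,"tz": 0.15,"wx": 0,"wy": 0,"wz": 0},
  {"hand": -0.2,"tx": 0,"ty": 0,"tz": 0.15,"wx": 0,"wy": 0,"wz": 0},
  {"hand": -0.2,"tx": 0,"ty": 0,"tz": 0.1,"wx": 0,"wy": 0,"wz": 0},
  {"hand": -0.2,"tx": 0,"ty": 0,"tz": 0.1,"wx": 0,"wy": 0,"wz": 0},
  {"hand": -0.2,"tx": 0,"ty": 0,"tz": 0.05,"wx": 0,"wy": 0,"wz": 0},
  {"hand": -0.2,"tx": 0,"ty": 0,"tz": 0.0,"wx": 0,"wy": 0,"wz": 0},
])

```text
time: 6.95
tool_pos: [462.0, 72.4, 131.6]
tcp_rot: [3.141, -0.0, -1.653]
contact_force: [-0.3, 0.2, -0.9]
grip_width: 55.1
```

```bash
python3 - <<'E'
from h import *
rel([462.3,72.7,130],-1.653)
im=capture("wrist")[:,:,::-1];cv2.imwrite("pics/w8.png",im)
s=capture("scene")[:,:,::-1][115:160,285:330];cv2.imwrite("pics/sc8.png",cv2.resize(s,None,fx=13,fy=13,interpolation=cv2.INTER_NEAREST))
E
```

```text
t 6.95 pos [462.   72.4 131.6] rot [ 3.1407e+00 -1.0000e-04 -1.6530e+00] w 55.1 F [-0.3  0.2 -0.9]
tool shift units [-0.0089 -0.0071  0.0391]
wz units -0.0
```

View pics/w8.png

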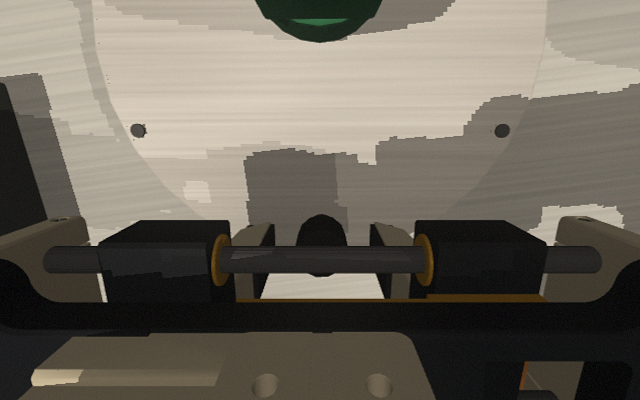

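View pics/sc8.png

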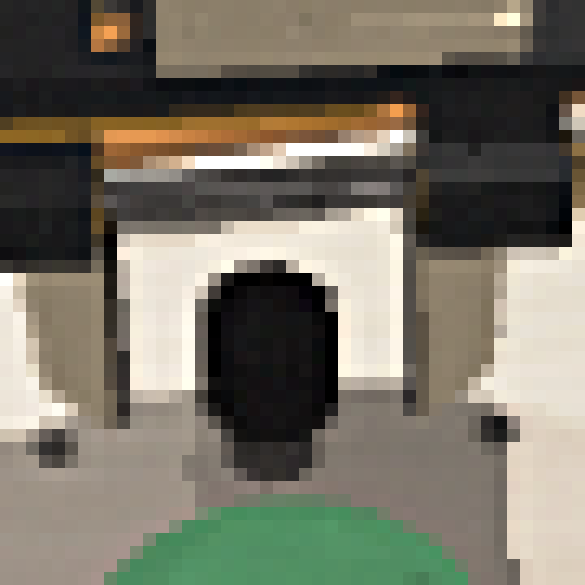

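The fingertips now straddle the knob properly: tips at sc8 rows of about 425, knob from 265 to 440. Closing now.

>>> drive_tool([
  {"hand": 1,"tx": 0,"ty": 0,"tz": 0,"wx": 0,"wy": 0,"wz": 0},
  {"hand": 1,"tx": 0,"ty": 0,"tz": 0,"wx": 0,"wy": 0,"wz": 0},
  {"hand": 1,"tx": 0,"ty": 0,"tz": 0,"wx": 0,"wy": 0,"wz": 0},
  {"hand": 1,"tx": 0,"ty": 0,"tz": 0,"wx": 0,"wy": 0,"wz": 0},
  {"hand": 1,"tx": 0,"ty": 0,"tz": 0,"wx": 0,"wy": 0,"wz": 0},
  {"hand": 1,"tx": 0,"ty": 0,"tz": 0,"wx": 0,"wy": 0,"wz": 0},
  {"hand": 1,"tx": 0,"ty": 0,"tz": 0,"wx": 0,"wy": 0,"wz": 0},
  {"hand": 1,"tx": 0,"ty": 0,"tz": 0,"wx": 0,"wy": 0,"wz": 0},
])

```text
time: 7.72
tool_pos: [462.3, 72.4, 132.2]
tcp_rot: [-3.141, -0.0, -1.653]
contact_force: [-0.7, 0.5, 1.2]
grip_width: 27.3
```

Opening 27.3 mm, which fits a 28 mm knob. Lifting 14 mm.

>>> drive_tool([
  {"hand": 1,"tx": 0,"ty": 0,"tz": 0,"wx": 0,"wy": 0,"wz": 0},
  {"hand": 1,"tx": 0,"ty": 0,"tz": -0.05,"wx": 0,"wy": 0,"wz": 0},
  {"hand": 1,"tx": 0,"ty": 0,"tz": -0.05,"wx": 0,"wy": 0,"wz": 0},
  {"hand": 1,"tx": 0,"ty": 0,"tz": -0.05,"wx": 0,"wy": 0,"wz": 0},
  {"hand": 1,"tx": 0,"ty": 0,"tz": -0.05,"wx": 0,"wy": 0,"wz": 0},
  {"hand": 1,"tx": 0,"ty": 0,"tz": -0.05,"wx": 0,"wy": 0,"wz": 0},
  {"hand": 1,"tx": 0,"ty": 0,"tz": -0.05,"wx": 0,"wy": 0,"wz": 0},
  {"hand": 1,"tx": 0,"ty": 0,"tz": -0.06,"wx": 0,"wy": 0,"wz": 0},
  {"hand": 1,"tx": 0,"ty": 0,"tz": 0,"wx": 0,"wy": 0,"wz": 0},
  {"hand": 1,"tx": 0,"ty": 0,"tz": 0,"wx": 0,"wy": 0,"wz": 0},
])

```text
time: 8.55
tool_pos: [462.2, 72.4, 146.4]
tcp_rot: [3.141, -0.0, -1.653]
contact_force: [4.2, 1.1, -12.5]
grip_width: 27.0
```

```bash
python3 - <<'E'
from h import *
rel([462.3,72.7,145],-1.653)
s=capture("scene")[:,:,::-1][115:160,285:330];cv2.imwrite("pics/sc9.png",cv2.resize(s,None,fx=13,fy=13,interpolation=cv2.INTER_NEAREST))
E
```

```text
t 8.55 pos [462.2  72.4 146.4] rot [ 3.1415e+00 -1.0000e-04 -1.6530e+00] w 27.0 F [  4.2   1.1 -12.5]
tool shift units [-0.0079 -0.0029  0.0357]
wz units 0.0
```

View pics/sc9.png

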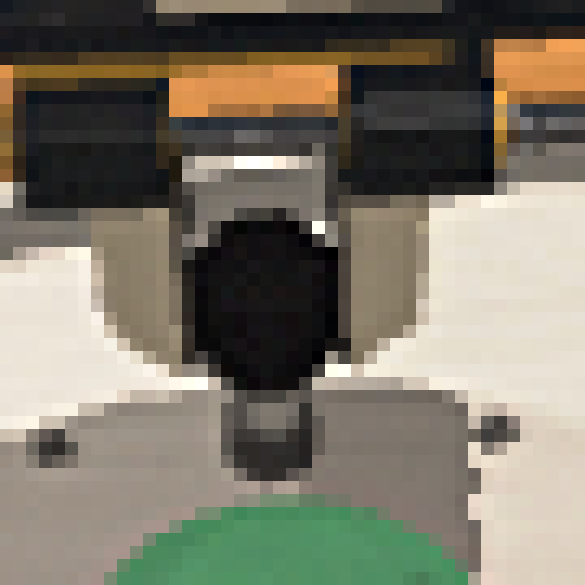

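>>> drive_tool([
  {"hand": 1,"tx": 0.057,"ty": -0.001,"tz": 0,"wx": 0,"wy": 0,"wz": -0.25},
  {"hand": 1,"tx": 0.114,"ty": -0.0025,"tz": 0,"wx": 0,"wy": 0,"wz": -0.5},
  {"hand": 1,"tx": 0.114,"ty": -0.0025,"tz": 0,"wx": 0,"wy": 0,"wz": -0.5},
  {"hand": 1,"tx": 0.114,"ty": -0.0025,"tz": 0,"wx": 0,"wy": 0,"wz": -0.5},
  {"hand": 1,"tx": 0.114,"ty": -0.0025,"tz": 0,"wx": 0,"wy": 0,"wz": -0.5},
])

```text
time: 9.02
tool_pos: [462.7, 51.8, 146.4]
tcp_rot: [-3.141, 0.0, -1.455]
contact_force: [4.2, 1.6, -10.9]
grip_width: 27.7
```

```bash
cat >> h.py <<'E'
def st(c=(566,64)):
    o=get_obs();d=o['tool_pos'][:2]-np.array(c);ph=np.arctan2(d[1],d[0])%(2*np.pi)
    F=o['contact_force'];r=d/np.linalg.norm(d)
    print("t",round(o['time'],2),"r",round(np.linalg.norm(d),2),"theta_pos",round(ph-3.06,4),"theta_yaw",round((o['tcp_rot'][2]+1.653)%(2*np.pi),4),"z",o['tool_pos'][2].round(1),"w",round(o['grip_width'],1),"Ftan",round(-r[1]*F[0]+r[0]*F[1],1),"Frad",round(r@F[:2],1),"Fz",F[2].round(1),"M",o['moment'].round(2))
E
python3 -c "
from h import *
st()"
```

```text
t 9.02 r 104.04 theta_pos 0.1991 theta_yaw 0.1984 z 146.4 w 27.7 Ftan -1.1 Frad -4.3 Fz -10.9 M [ 0.17 -0.73 -0.06]
```

>>> drive_tool([
  {"hand": 1,"tx": 0.114,"ty": -0.0025,"tz": 0,"wx": 0,"wy": 0,"wz": -0.5},
  {"hand": 1,"tx": 0.114,"ty": -0.0025,"tz": 0,"wx": 0,"wy": 0,"wz": -0.5},
  {"hand": 1,"tx": 0.114,"ty": -0.0025,"tz": 0,"wx": 0,"wy": 0,"wz": -0.5},
  {"hand": 1,"tx": 0.114,"ty": -0.0025,"tz": 0,"wx": 0,"wy": 0,"wz": -0.5},
  {"hand": 1,"tx": 0.114,"ty": -0.0025,"tz": 0,"wx": 0,"wy": 0,"wz": -0.5},
  {"hand": 1,"tx": 0.114,"ty": -0.0025,"tz": 0,"wx": 0,"wy": 0,"wz": -0.5},
  {"hand": 1,"tx": 0.114,"ty": -0.0025,"tz": 0,"wx": 0,"wy": 0,"wz": -0.5},
  {"hand": 1,"tx": 0.08,"ty": -0.002,"tz": 0,"wx": 0,"wy": 0,"wz": -0.35},
  {"hand": 1,"tx": 0,"ty": 0,"tz": 0,"wx": 0,"wy": 0,"wz": 0},
])

```text
time: 9.77
tool_pos: [472.8, 18.0, 146.4]
tcp_rot: [-3.141, -0.0, -1.12]
contact_force: [5.7, 1.2, -11.8]
grip_width: 27.1
```

```bash
python3 -c "
from h import *
st()
im=capture('top')[:,:,::-1];cv2.imwrite('pics/t10.png',cv2.resize(im[130:310,200:460],None,fx=3,fy=3))
"
```

```text
t 9.77 r 103.9 theta_pos 0.5399 theta_yaw 0.533 z 146.4 w 27.1 Ftan 1.5 Frad -5.7 Fz -11.8 M [ 0.22 -0.88 -0.02]
```

View pics/t10.png

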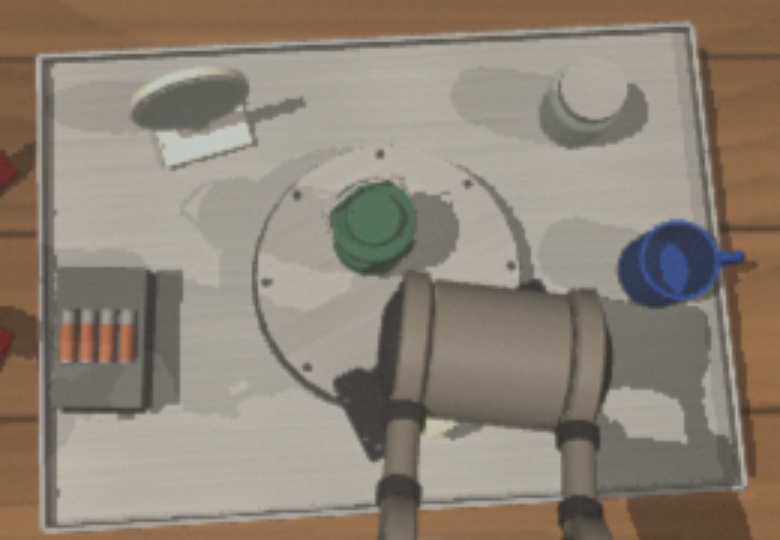

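>>> drive_tool([
  {"hand": 1,"tx": 0,"ty": 0,"tz": 0.03,"wx": 0,"wy": 0,"wz": 0},
  {"hand": 1,"tx": 0,"ty": 0,"tz": 0.03,"wx": 0,"wy": 0,"wz": 0},
  {"hand": 1,"tx": 0,"ty": 0,"tz": 0,"wx": 0,"wy": 0,"wz": 0},
])

```text
time: 10.07
tool_pos: [472.7, 18.4, 144.3]
tcp_rot: [-3.141, -0.001, -1.121]
contact_force: [5.4, 1.7, -10.5]
grip_width: 27.3
```

>>> drive_tool([
  {"hand": 0.28,"tx": 0,"ty": 0,"tz": 0,"wx": 0,"wy": 0,"wz": 0},
  {"hand": 0.28,"tx": 0,"ty": 0,"tz": 0,"wx": 0,"wy": 0,"wz": 0},
  {"hand": 0.28,"tx": 0,"ty": 0,"tz": 0,"wx": 0,"wy": 0,"wz": 0},
  {"hand": 0.28,"tx": 0,"ty": 0,"tz": 0.08,"wx": 0,"wy": 0,"wz": 0},
  {"hand": 0.28,"tx": 0,"ty": 0,"tz": 0.08,"wx": 0,"wy": 0,"wz": 0},
  {"hand": 0.28,"tx": 0,"ty": 0,"tz": 0.04,"wx": 0,"wy": 0,"wz": 0},
  {"hand": 0.28,"tx": 0,"ty": 0,"tz": 0,"wx": 0,"wy": 0,"wz": 0},
])

```text
time: 10.65
tool_pos: [471.9, 18.3, 135.6]
tcp_rot: [3.141, 0.0, -1.121]
contact_force: [-0.0, -0.3, -0.4]
grip_width: 32.9
```

```bash
python3 -c "
from h import *
st()
im=capture('scene')[:,:,::-1];cv2.imwrite('pics/sc11.png',cv2.resize(im[110:170,260:330],None,fx=9,fy=9,interpolation=cv2.INTER_NEAREST))
im=capture('wrist')[:,:,::-1];cv2.imwrite('pics/w11.png',im)
"
```

```text
t 10.65 r 104.56 theta_pos 0.5336 theta_yaw 0.5324 z 135.6 w 32.9 Ftan 0.3 Frad 0.2 Fz -0.4 M [-0.02  0.06 -0.02]
```

View pics/sc11.png

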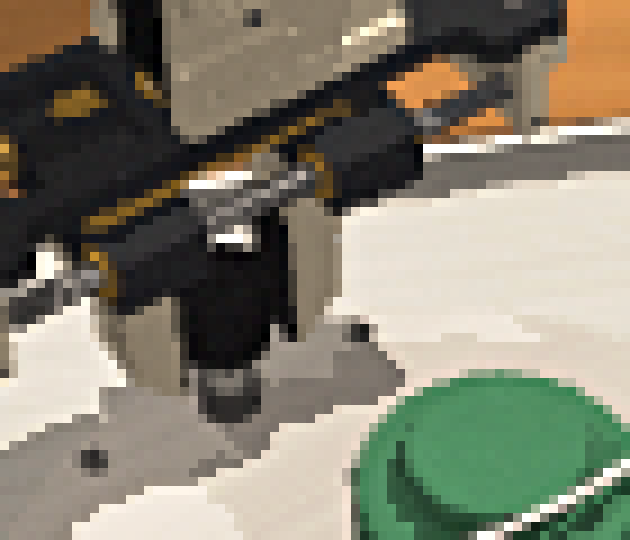

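View pics/w11.png

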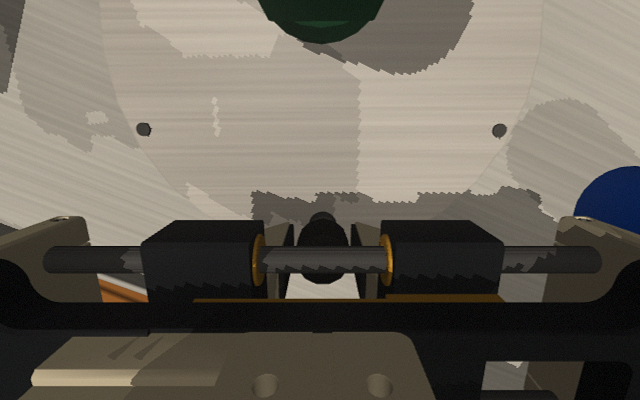

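Pin resting on the ring, knob loosely caged (32.9 mm), forces near zero. Now I'll push in small steps and check the force after each.

>>> drive_tool([
  {"hand": 0.28,"tx": 0.026,"ty": 0,"tz": 0,"wx": 0,"wy": 0,"wz": -0.115},
  {"hand": 0.28,"tx": 0.026,"ty": 0,"tz": 0,"wx": 0,"wy": 0,"wz": -0.115},
  {"hand": 0.28,"tx": 0.026,"ty": 0,"tz": 0,"wx": 0,"wy": 0,"wz": -0.115},
  {"hand": 0.28,"tx": 0.026,"ty": 0,"tz": 0,"wx": 0,"wy": 0,"wz": -0.115},
  {"hand": 0.28,"tx": 0.026,"ty": 0,"tz": 0,"wx": 0,"wy": 0,"wz": -0.115},
  {"hand": 0.28,"tx": 0,"ty": 0,"tz": 0,"wx": 0,"wy": 0,"wz": 0},
])

```text
time: 11.25
tool_pos: [474.6, 14.3, 136.1]
tcp_rot: [-3.141, 0.001, -1.07]
contact_force: [-0.3, 4.8, 0.9]
grip_width: 32.9
```

```bash
python3 -c "
from h import *
st()"
```

```text
t 11.25 r 104.06 theta_pos 0.5797 theta_yaw 0.5834 z 136.1 w 32.9 Ftan -4.3 Frad -2.1 Fz 0.9 M [0.74 0.12 0.02]
```

>>> drive_tool([
  {"hand": 0.28,"tx": 0.026,"ty": 0,"tz": 0,"wx": 0,"wy": 0,"wz": -0.115},
  {"hand": 0.28,"tx": 0.026,"ty": 0,"tz": 0,"wx": 0,"wy": 0,"wz": -0.115},
  {"hand": 0.28,"tx": 0.026,"ty": -0.001,"tz": 0,"wx": 0,"wy": 0,"wz": -0.115},
  {"hand": 0.28,"tx": 0.026,"ty": 0,"tz": 0,"wx": 0,"wy": 0,"wz": -0.115},
  {"hand": 0.28,"tx": 0,"ty": 0,"tz": 0,"wx": 0,"wy": 0,"wz": 0},
])

```text
time: 11.67
tool_pos: [476.3, 11.4, 136.1]
tcp_rot: [-3.141, 0.003, -1.03]
contact_force: [-2.1, 7.3, 2.9]
grip_width: 32.8
```

```bash
python3 -c "
from h import *
st()"
```

```text
t 11.67 r 103.94 theta_pos 0.6119 theta_yaw 0.6235 z 136.1 w 32.8 Ftan -7.3 Frad -1.9 Fz 2.9 M [ 1.31  0.26 -0.03]
```

```bash
python3 -c "
from h import *
im=capture('scene')[:,:,::-1];cv2.imwrite('pics/sc12.png',cv2.resize(im[110:170,260:330],None,fx=9,fy=9,interpolation=cv2.INTER_NEAREST))
"
```

```text
(no output)
```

View pics/sc12.png

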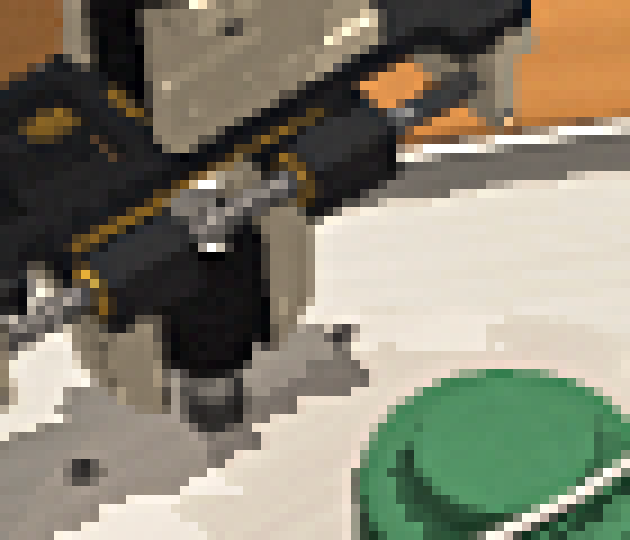

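>>> drive_tool([
  {"hand": 0.28,"tx": 0.026,"ty": 0,"tz": 0,"wx": 0,"wy": 0,"wz": -0.115},
  {"hand": 0.28,"tx": 0.026,"ty": 0,"tz": 0,"wx": 0,"wy": 0,"wz": -0.115},
  {"hand": 0.28,"tx": 0.026,"ty": -0.001,"tz": 0,"wx": 0,"wy": 0,"wz": -0.115},
  {"hand": 0.28,"tx": 0,"ty": 0,"tz": 0,"wx": 0,"wy": 0,"wz": 0},
])

```text
time: 12.05
tool_pos: [478.0, 8.6, 136.1]
tcp_rot: [-3.141, 0.002, -0.999]
contact_force: [-1.8, 6.6, 1.6]
grip_width: 33.3
```

```bash
python3 -c "
from h import *
st()"
```

```text
t 12.05 r 103.96 theta_pos 0.6437 theta_yaw 0.6537 z 136.1 w 33.3 Ftan -6.5 Frad -2.0 Fz 1.6 M [ 1.14  0.24 -0.04]
```

>>> drive_tool([
  {"hand": 0.28,"tx": 0.026,"ty": 0,"tz": 0,"wx": 0,"wy": 0,"wz": -0.115},
  {"hand": 0.28,"tx": 0.026,"ty": 0,"tz": 0,"wx": 0,"wy": 0,"wz": -0.115},
  {"hand": 0.28,"tx": 0.026,"ty": 0,"tz": 0,"wx": 0,"wy": 0,"wz": -0.115},
  {"hand": 0.28,"tx": 0.026,"ty": 0,"tz": 0,"wx": 0,"wy": 0,"wz": -0.115},
  {"hand": 0.28,"tx": 0,"ty": 0,"tz": 0,"wx": 0,"wy": 0,"wz": 0},
])

```text
time: 12.47
tool_pos: [480.2, 5.3, 136.0]
tcp_rot: [-3.141, 0.003, -0.959]
contact_force: [-1.9, 7.5, 2.2]
grip_width: 33.2
```

```bash
python3 -c "
from h import *
st()"
```

```text
t 12.47 r 103.92 theta_pos 0.6814 theta_yaw 0.6938 z 136.0 w 33.2 Ftan -7.3 Frad -2.6 Fz 2.2 M [ 1.3   0.27 -0.07]
```

>>> drive_tool([
  {"hand": 0.28,"tx": 0.026,"ty": 0,"tz": 0,"wx": 0,"wy": 0,"wz": -0.115},
  {"hand": 0.28,"tx": 0.026,"ty": 0,"tz": 0,"wx": 0,"wy": 0,"wz": -0.115},
  {"hand": 0.28,"tx": 0.026,"ty": 0,"tz": 0,"wx": 0,"wy": 0,"wz": -0.115},
  {"hand": 0.28,"tx": 0.026,"ty": 0,"tz": 0,"wx": 0,"wy": 0,"wz": -0.115},
  {"hand": 0.28,"tx": 0,"ty": 0,"tz": 0,"wx": 0,"wy": 0,"wz": 0},
])

```text
time: 12.88
tool_pos: [483.0, 0.8, 135.8]
tcp_rot: [3.141, 0.001, -0.919]
contact_force: [-0.4, 0.8, -0.8]
grip_width: 32.9
```

```bash
python3 -c "
from h import *
st()"
```

```text
t 12.88 r 104.36 theta_pos 0.7321 theta_yaw 0.7343 z 135.8 w 32.9 Ftan -0.9 Frad -0.1 Fz -0.8 M [ 0.14  0.05 -0.01]
```

```bash
python3 -c "
from h import *
im=capture('scene')[:,:,::-1];cv2.imwrite('pics/sc13.png',cv2.resize(im[110:170,255:325],None,fx=9,fy=9,interpolation=cv2.INTER_NEAREST))
"
```

```text
(no output)
```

View pics/sc13.png

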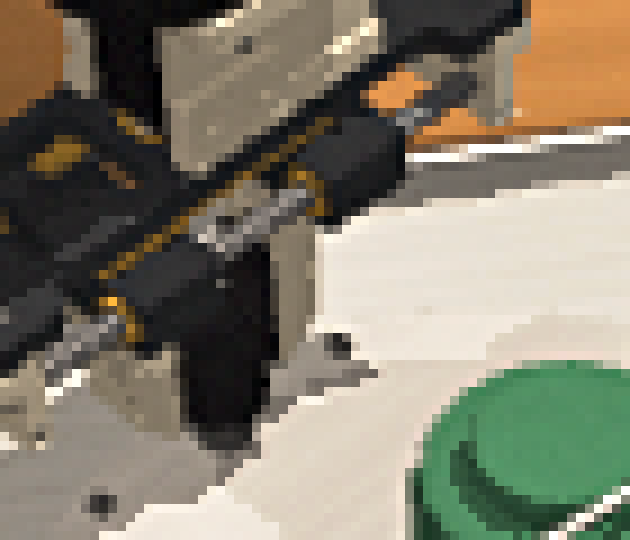

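The push force fell to zero and the knob dropped onto its collar, so the pin has entered the hole. Opening and backing off straight up.

>>> drive_tool([
  {"hand": -0.3,"tx": 0,"ty": 0,"tz": 0,"wx": 0,"wy": 0,"wz": 0},
  {"hand": -0.3,"tx": 0,"ty": 0,"tz": 0,"wx": 0,"wy": 0,"wz": 0},
  {"hand": -0.3,"tx": 0,"ty": 0,"tz": 0,"wx": 0,"wy": 0,"wz": 0},
  {"hand": -0.3,"tx": 0,"ty": 0,"tz": 0,"wx": 0,"wy": 0,"wz": 0},
  {"hand": -0.3,"tx": 0,"ty": 0,"tz": -0.1,"wx": 0,"wy": 0,"wz": 0},
  {"hand": -0.3,"tx": 0,"ty": 0,"tz": -0.3,"wx": 0,"wy": 0,"wz": 0},
  {"hand": -0.3,"tx": 0,"ty": 0,"tz": -0.5,"wx": 0,"wy": 0,"wz": 0},
  {"hand": -0.3,"tx": 0,"ty": 0,"tz": -0.5,"wx": 0,"wy": 0,"wz": 0},
  {"hand": -0.3,"tx": 0,"ty": 0,"tz": -0.5,"wx": 0,"wy": 0,"wz": 0},
  {"hand": -0.3,"tx": 0,"ty": 0,"tz": -0.5,"wx": 0,"wy": 0,"wz": 0},
  {"hand": -0.3,"tx": 0,"ty": 0,"tz": -0.5,"wx": 0,"wy": 0,"wz": 0},
  {"hand": -0.3,"tx": 0,"ty": 0,"tz": -0.1,"wx": 0,"wy": 0,"wz": 0},
])

```text
time: 13.93
tool_pos: [484.7, 0.3, 259.7]
tcp_rot: [-3.137, -0.005, -0.92]
contact_force: [0.3, -0.4, -0.1]
grip_width: 60.2
```

>>> drive_tool([
  {"hand": -0.3,"tx": 0,"ty": 0.4,"tz": 0,"wx": 0,"wy": 0,"wz": 0},
  {"hand": -0.3,"tx": 0.3,"ty": 0.6,"tz": 0,"wx": 0,"wy": 0,"wz": 0},
  {"hand": -0.3,"tx": 0.5,"ty": 0.6,"tz": 0,"wx": 0,"wy": 0,"wz": 0},
  {"hand": -0.3,"tx": 0.7,"ty": 0.4,"tz": 0,"wx": 0,"wy": 0,"wz": 0},
  {"hand": -0.3,"tx": 0.7,"ty": 0.4,"tz": 0,"wx": 0,"wy": 0,"wz": 0},
  {"hand": -0.3,"tx": 0.7,"ty": 0.4,"tz": 0,"wx": 0,"wy": 0,"wz": 0},
  {"hand": -0.3,"tx": 0.4,"ty": 0.2,"tz": 0,"wx": 0,"wy": 0,"wz": 0},
  {"hand": -0.3,"tx": 0,"ty": 0,"tz": 0,"wx": 0,"wy": 0,"wz": 0},
])

```text
time: 14.6
tool_pos: [467.7, -180.4, 255.1]
tcp_rot: [3.14, -0.0, -0.924]
contact_force: [-0.4, 0.0, -0.5]
grip_width: 59.7
```

```bash
python3 -c "
from h import *
st()
im=capture('scene')[:,:,::-1];cv2.imwrite('pics/sc14.png',im);cv2.imwrite('pics/sc14z.png',cv2.resize(im[120:280,160:480],None,fx=2.5,fy=2.5,interpolation=cv2.INTER_CUBIC))
im=capture('top')[:,:,::-1];cv2.imwrite('pics/t14.png',im);cv2.imwrite('pics/t14z.png',cv2.resize(im[140:310,200:460],None,fx=3,fy=3,interpolation=cv2.INTER_CUBIC))
"
```

```text
t 14.6 r 263.45 theta_pos 1.2701 theta_yaw 0.7294 z 255.1 w 59.7 Ftan -0.4 Frad 0.1 Fz -0.5 M [-0.05 -0.03 -0.06]
```

View pics/sc14z.png

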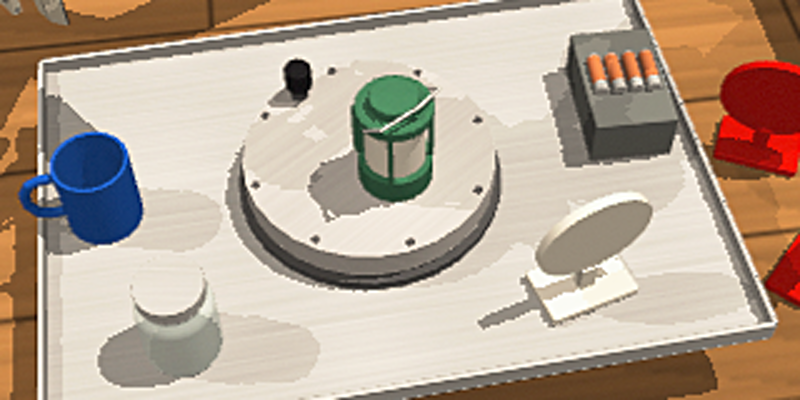

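View pics/t14z.png

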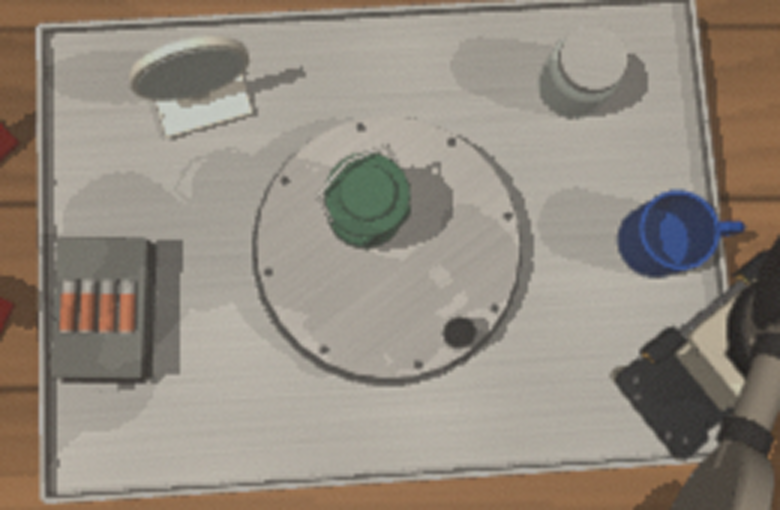

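```bash
python3 - <<'E'
from h import *
def blob(f,x0,x1,y0,y1,th):
    im=cv2.imread(f)[y0:y1,x0:x1];k=(im.max(2)<th).astype(np.uint8)
    n,l,s,c=cv2.connectedComponentsWithStats(k);i=1+s[1:,4].argmax();print(s[i]);return c[i]+[x0,y0]
a=blob("pics/t14.png",340,368,240,262,75);b=blob("pics/sc14.png",268,290,138,165,60)
X=tri([a],[b]);d=X[0,:2]-[566,64];print(a,b,X,np.linalg.norm(d),"theta",np.arctan2(d[1],d[0])%(2*np.pi)-3.06)
a0=[327.14,257.87];b0=[305.65,142.71];print("before",tri([a0],[b0]))
k=plane("top",[a],165)[0,:2]-[566,64];print(np.linalg.norm(k),np.arctan2(k[1],k[0])%(2*np.pi)-3.058)
# others moved?
for n in("t","sc"):
    f0={"t":"pics/top0.png","sc":"pics/scene0.png"}[n]
    A=cv2.imread(f0).astype(int);B=cv2.imread(f"pics/{n}14.png").astype(int);D=np.abs(A-B).max(2)
    boxes={"t":dict(mirror=(240,300,148,190),jar=(380,415,145,182),mug=(402,442,202,235),caddy=(215,256,215,270)),"sc":dict(mirror=(365,430,190,252),jar=(205,252,225,275),mug=(165,222,168,222),caddy=(384,436,128,188))}[n]
    for k,(x0,x1,y0,y1) in boxes.items(): print(n,k,(D[y0:y1,x0:x1]>60).mean().round(4))
E
```

```text
[ 8  6 10  9 69]
[  6   6  11  16 136]
[352.8115942  250.28985507] [278.91911765 151.08088235] [[481.68049935   2.35573392 153.61071939]] 104.44995802134679 theta 0.7128743291508939
before [[461.98673184  72.50565967 153.32864029]]
104.46269763238008 0.7062442597774754
t mirror 0.0
t jar 0.0
t mug 0.0
t caddy 0.0
sc mirror 0.0
sc jar 0.0
sc mug 0.0617
sc caddy 0.0
```

```bash
python3 -c "
from h import *
st(); print(close_job())"
```

```text
t 14.7 r 260.58 theta_pos 1.2638 theta_yaw 0.7316 z 255.3 w 59.6 Ftan -0.8 Frad -0.4 Fz -0.3 M [ 0.04 -0.03  0.01]
the job is handed in; nothing more can be done
None
```

The lantern's window now points to the mirror's side (the stand's +y). The pin is home in the next hole, and I handed the job in at about 14.7 s with the gripper clear of everything.

**What I did**
- I gripped the knob, pulled it up about 14 mm (12 N on the wrist) and turned the drum to about 0.54 rad.
- I set the pin down on the ring and loosened the fingers around the knob. I then pushed the knob along in steps of about 4 mm, with at most about 7 N sideways at the end of each step.
- The side force fell to zero when the pin dropped into the hole. I then opened the gripper and backed off.

**Last checks**
- **Turntable:** it reads about 0.71 rad.
- **Pin:** the knob is at its original home height within the measuring error (153.6 mm, 153.3 mm at the start), so the pin is fully in.
- **Mirror, jar and caddy:** unchanged in both views.
- **Mug:** unchanged in the top view. The scene view differs in about 6% of the mug's pixels. I took that for the arm's shadow and did not check it further.

**What went wrong or disagreed**
- The first grasp slipped off the knob's top rim. Both the wrist and scene views put the fingertips about 15 mm behind the reported TCP, not the stated 14 mm ahead. I gripped about 20 mm lower and it held.
- My first move call was refused, because I had left out the zero fields in its rows.

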